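# Find where the balance's sliding roof pane binds, back it off and set its stop

### The job

The sliding roof pane of the balance's draft shield binds somewhere along its track. Slide it gently towards closed until you clearly feel it start to bind, without forcing it into the tight spot, then draw it back about a centimetre from where the binding began and let it go there. Then slide the little stop on the front rail up against the pane, so that it cannot be run into the tight spot again, and leave the other things on the bench alone.

Things in the scene. Friction and masses are not known exactly. Their poses are not given: they have to be found in the camera images.
- shield: Balance with a glass draft shield, fixed to the bench: 270 mm wide (its y), 206 mm deep at the glass (its x, front to -x) plus a 70 mm low control panel in front. Origin under its centre on the bench, z up. Two rails run along its y on top, 180 mm apart, upper faces 212 mm above the bench; a closed channel over the rear rail rises to 227 mm. Its weighing pan carries a weight.
- pane: Sliding roof pane: clear glass, 110 mm along the shield's y, a dark steel edge bar on each rail. Origin under its centre, axes as the shield's. Closes towards +y, starts near its open end. Slides only along y, about 0.35 kg, drags with 1 N. The unseen tight spot lies 8 to 80 mm ahead of its start: springy, from 0 N where binding begins by 2 N per mm; it pushes the pane back out if let go.
- pane_grip (a point): Centre of the pane's upright dark steel handle block, which stands in the middle of the pane: 34 mm along the shield's x, 16 mm along its y, 34 mm tall. The pane's glass is 17 mm below this point, the tops of its edge bars 14 mm below it.
- pane_edge (a point): Middle of the end face of the pane's front edge bar, at its closing (+y) end: 55 mm to +y and 90 mm to -x of the handle. The stop meets the pane here.
- stop: Travel stop: a small dark steel block on the front rail near the +y end, ahead of the pane. Slides only along the shield's y, drags with 1 N, stays where left. Origin under its foot (16 x 14 mm, 8 mm tall), axes as the shield's.
- stop_grip (a point): Centre of the stop's upright thumb-piece: 22 mm along the shield's x, 12 mm along its y, 30 mm tall. The top of the stop's foot is 15 mm below this point. The thumb-piece stands higher than the pane's edge bars, so fingers to either side of it pass over them.
- stop_face (a point): Middle of the face of the stop's foot that meets the pane: 7 mm to -y of the thumb-piece.
- weight: Bystander: steel knob weight, 28 mm across, 46 mm tall, on the weighing pan inside the shield; origin under its centre.
- jar: Bystander: clear jar with a white cap, 52 mm across, 85 mm tall; origin under its centre.
- beaker: Bystander: open glass beaker, 68 mm across, 80 mm tall; origin under its centre.
- roll: Bystander: upright paper roll, 52 mm across, 57 mm tall; origin under its centre.
- plunger: Bystander: lying steel plunger, 142 mm long (its x), 22 mm head; origin under the middle of its stem.
- driver: Bystander: lying screwdriver with a yellow handle, 220 mm long (its x); origin under its middle.
- tweezers: Bystander: lying steel tweezers, 120 mm long (its x), 8 mm high; origin under their middle.

How it is judged:
By the outcome, as a careful person would: the job done as asked, in the order asked, and still so for the second after the job is handed in, with the robot touching nothing.
It also fails if it takes over 48 s, if anything falls off the work surface, if the arm or the gripper's body presses on something with over 40 N, if the wrist force passes 120 N, or if a joint passes its speed limit or range.

### The arm

A 6-joint arm with a two-finger parallel gripper is mounted at the origin on the work surface. World frame = base frame: x ahead of the robot, y to its left, z up, the work surface at z = 0. Lengths are in m, angles in rad, forces in N, time in s.
With the tool pointing down it reaches from about 0.325 to 0.9 m from the base axis. Payload 6.1 kg.
Tool frame: the origin (TCP) lies at the very end of the fingers, on their centre line; the grasp point (between the pads) lies 19 mm behind it; z points along the fingers, y is the direction in which the jaws open and shut (so a half turn about z gives the same grasp; the last joint's range is limited). The gripper opens to 87 mm and grips with 3 to 60 N. Pads are 19 mm wide; open, the fingers measure 117 mm over their backs; the gripper's body (75 mm by 190 mm) begins 51 mm behind the grasp point.
Start: joints at [1.076, 0.22, 1.526, -0, 1.395, -0.126], TCP at [0.225, 0.583, 0.223] pointing down, gripper open.
Joint ranges: [-2.98, 2.98], [-0.91, 2.08], [0.09, 2.57], [-1.24, 4.39], [0.2, 2.65], [-2.68, 2.68]. Speed limits (rad/s): [2.57, 2.57, 3.01, 3.14, 3.14, 3.14].

### API

Orientations are given as a unit quaternion [w, x, y, z].
In Python, from cell import bot gives the robot as it stands. Calls block until the motion is done:
- bot.reach(position, orientation): joint-space move of the TCP to a pose.
- bot.line_to(position, rotation=None, max_speed=0.15): straight line of the TCP; rotation=None keeps the orientation; max_speed is the mean speed in m/s.
- bot.move_j(angles): joint-space move.
- bot.command_gripper(opening): finger opening in m; the grip force is fixed at half the most; returns when the fingers have stopped.
- bot.sleep(seconds).
- bot.solve_ik(position, orientation): joint angles nearest the present ones, or None.
- bot.capture(name): name is "scene" or "top"; returns a dict with "color" (480x640x3 uint8, red, green, blue), "mtx" (3x3 intrinsics, pixels), "rvec" (rotation vector, rad) and "tvec" (3), from world to camera coordinates, as OpenCV has them. Camera axes: x right, y down, z forward; pixel columns grow to the right and rows downward; lengths in m; the calibration is good to about 2 mm. A picture is of the moment at which its call begins. There is no depth.
A pose or a line that the arm cannot do raises bot.PlanningError and nothing moves.
- bot.hand_in(): hands the job in, once; it reports no verdict.
Trained networks look in the newest picture that a camera, given by its name, has taken for a name from the list of things; names that differ only in an ending like _2 or _b are one class to them, and where a whole thing is asked for, a point or a joint stands for the part that bears it (a point fixed in the world has none). Each returns a list of dicts, best first, with "score" (0 to 1); they miss things now and then, are a little off and sometimes report something else, mostly with a low value. They report only what shows in the picture. A call takes as long as a camera call.
- bot.search_frame(name, camera): "bbox" ([left, top, right, bottom] in pixels, round what is visible of it).
Readings, each from a call of its own:
- bot.get_clock(): time.
- bot.get_joints(): joint angles.
- bot.get_joint_vel(): joint speeds.
- bot.get_joint_efforts(): joint torques, N m.
- bot.get_position(): TCP position.
- bot.get_eef_rot(): TCP orientation.
- bot.get_force(): force on the tool from outside, world axes, zero at the start.
- bot.get_torque(): the same for the moment, N m.
- bot.get_gripper_width(): finger opening in m.
Only numpy, scipy, OpenCV 4.12 (cv2) and the standard library are available. Lean on these libraries where they do the work, as an engineer would, in place of code of your own. Each camera call takes 0.05 s, during which the arm holds its last target.

## Working session

There is one attempt and no reset: what is moved stays moved. The work goes in short steps, each a Python script; the robot and the scene stay as the last script left them, time stands still between calls to the robot, and variables do not carry over. Pictures are saved under pics/ and viewed, and the job is handed in when it is done.

```bash
ls; mkdir -p pics; python3 - <<'E'
from cell import bot
import cv2
for n in ("scene","top"):
    c=bot.capture(n)
    cv2.imwrite(f"pics/{n}0.png",c["color"][:,:,::-1])
    print(n,c["mtx"].tolist(),c["rvec"],c["tvec"])
    for k in ["shield","pane","pane_grip","pane_edge","stop","stop_grip","stop_face"]:
        print(k,[(r["score"],r["bbox"]) for r in bot.search_frame(k,n)][:2])
print(bot.get_clock(),bot.get_force(),bot.get_eef_rot(),bot.get_gripper_width())
E
```

```text
pics
scene [[561.9913120452978, 0.0, 314.6324884637045], [0.0, 561.9913120452978, 232.16008244989004], [0.0, 0.0, 1.0]] [ 0.80651683  2.39760131 -1.26746809] [ 0.45988524 -0.08062554  1.58478339]
shield [(0.74, [239.4, 179.9, 411.0, 343.7])]
pane [(0.9, [260.8, 173.9, 362.8, 226.2]), (0.56, [384.4, 355.9, 422.1, 408.6])]
pane_grip [(0.93, [261.9, 176.4, 357.6, 227.8])]
pane_edge [(0.72, [266.6, 178.9, 355.5, 226.6])]
stop [(0.71, [384.9, 200.6, 397.7, 219.7])]
stop_grip [(0.65, [382.5, 200.7, 395.4, 216.5]), (0.2, [461.4, 317.5, 493.8, 366.0])]
stop_face [(0.55, [383.1, 196.9, 396.9, 221.0])]
top [[563.1368488497455, 0.0, 320.0505226338571], [0.0, 563.1368488497455, 238.33933431448136], [0.0, 0.0, 1.0]] [ 2.22800396 -2.17686124  0.05944213] [0.02627249 0.59751893 1.46445515]
shield [(0.91, [257.5, 181.4, 385.3, 310.9])]
pane [(0.74, [318.0, 197.9, 375.2, 278.8])]
pane_grip [(0.96, [314.8, 197.8, 371.8, 279.8]), (0.26, [179.4, 278.2, 203.0, 294.0])]
pane_edge [(0.98, [310.3, 195.0, 372.1, 282.9])]
stop [(0.51, [177.9, 277.8, 205.6, 296.5]), (0.38, [280.6, 277.1, 287.6, 286.0])]
stop_grip [(0.43, [278.7, 274.8, 286.1, 285.2])]
stop_face [(0.53, [278.8, 276.7, 286.0, 289.3])]
0.8 [-0.65530216 -0.79066146  0.36317377] [-9.71547596e-06  1.83352298e-01  9.83047270e-01  8.67428358e-06] 0.08673686581945973
```

```bash
python3 - <<'E'
import cv2
a=cv2.imread("pics/scene0.png");b=cv2.imread("pics/top0.png")
cv2.imwrite("pics/s0z.png",cv2.resize(a[150:350,220:440],None,fx=3.5,fy=2.9,interpolation=cv2.INTER_CUBIC)[:600,:800])
cv2.imwrite("pics/t0z.png",cv2.resize(b[170:320,240:400],None,fx=4,fy=4,interpolation=cv2.INTER_CUBIC))
E
```

```text
(no output)
```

View pics/scene0.png

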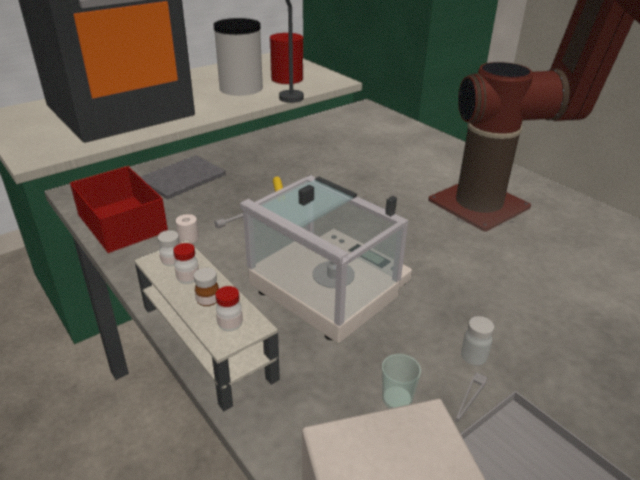

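View pics/top0.png

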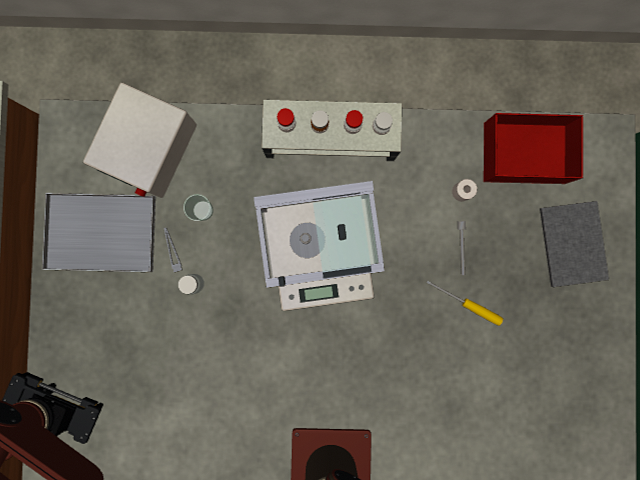

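View pics/s0z.png

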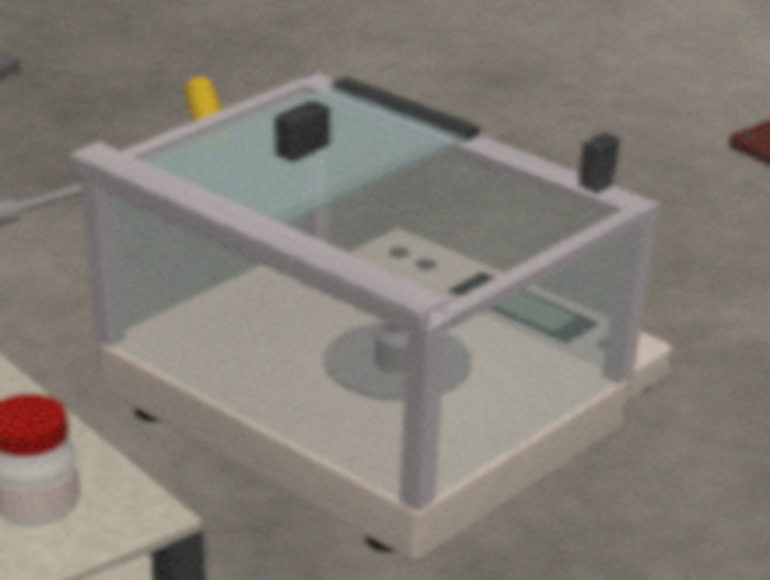

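View pics/t0z.png

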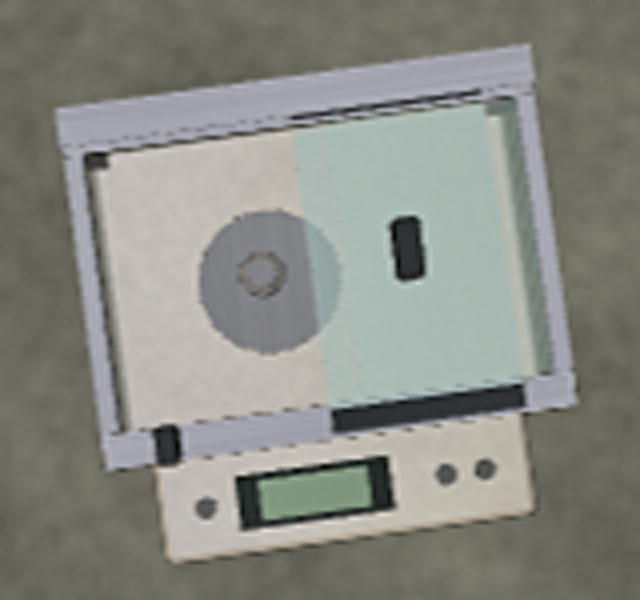

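```bash
cat > geo.py <<'E'
import numpy as np, cv2
from scipy.optimize import least_squares
CAM={"scene":(np.array([[561.9913120452978,0,314.6324884637045],[0,561.9913120452978,232.16008244989004],[0,0,1]]),np.array([0.80651683,2.39760131,-1.26746809]),np.array([0.45988524,-0.08062554,1.58478339])),
"top":(np.array([[563.1368488497455,0,320.0505226338571],[0,563.1368488497455,238.33933431448136],[0,0,1]]),np.array([2.22800396,-2.17686124,0.05944213]),np.array([0.02627249,0.59751893,1.46445515]))}
def proj(P,cam):
    K,r,t=CAM[cam]; return cv2.projectPoints(np.asarray(P,float).reshape(-1,3),r,t,K,None)[0][:,0]
def at_z(px,z,cam):
    K,r,t=CAM[cam];R=cv2.Rodrigues(r)[0];d=R.T@np.linalg.inv(K)@np.array([px[0],px[1],1.]);c=-R.T@t
    return c+d*(z-c[2])/d[2]
def blobs(img,cam,win,thr):
    x0,y0,x1,y1=win
    g=img[y0:y1,x0:x1].max(axis=2); m=(g<thr).astype(np.uint8)
    n,l,s,c=cv2.connectedComponentsWithStats(m,connectivity=4)
    out=[]
    for i in range(1,n):
        if s[i,4]>15:
            w=np.where(l==i,np.clip(130.-g,0,None),0); yy,xx=np.mgrid[y0:y1,x0:x1]
            out.append((s[i,4],(round((w*xx).sum()/w.sum(),2),round((w*yy).sum()/w.sum(),2)),(s[i,:4]+[x0,y0,0,0]).tolist()))
    return out
E
python3 - <<'E'
from geo import *
t=cv2.imread("pics/top0.png"); s=cv2.imread("pics/scene0.png")
for b in blobs(t,"top",(250,175,395,320),80): print("top",b)
for b in blobs(s,"scene",(240,170,420,240),80): print("scene",b)
# shield pose from rail corners in top
z=lambda p:(240+p[0]/4-.375,170+p[1]/4-.375)
fl,fr=at_z(z((107,468)),.212,"top"),at_z(z((576,402)),.212,"top")
rl,rr=at_z(z((57,110)),.227,"top"),at_z(z((532,45)),.227,"top")
print(fl,fr,rl,rr)
d=fl-fr;e=rl-rr
print(np.linalg.norm(d),np.linalg.norm(e),np.linalg.norm(rl-fl),np.linalg.norm(rr-fr))
for v in(d,e):print("yaw",np.degrees(np.arctan2(-v[0],v[1])))
for v in(rl-fl,rr-fr):print("yaw",np.degrees(np.arctan2(v[1],v[0])))
print((fl+fr+rl+rr)/4)
E
```

```text
top (np.int32(22), (np.float64(263.33), np.float64(209.55)), [261, 208, 6, 5])
top (np.int32(107), (np.float64(341.42), np.float64(231.66)), [338, 224, 8, 16])
top (np.int32(270), (np.float64(346.56), np.float64(271.57)), [323, 266, 48, 12])
top (np.int32(57), (np.float64(281.56), np.float64(280.63)), [278, 276, 7, 10])
top (np.int32(208), (np.float64(318.6), np.float64(292.5)), [299, 284, 40, 18])
scene (np.int32(174), (np.float64(336.74), np.float64(186.99)), [316, 177, 41, 21])
scene (np.int32(229), (np.float64(305.87), np.float64(194.96)), [299, 186, 15, 19])
scene (np.int32(159), (np.float64(390.6), np.float64(205.47)), [386, 197, 11, 19])
[0.47561646 0.16052523 0.212     ] [ 0.5189343  -0.10408036  0.212     ] [0.67632251 0.19282997 0.227     ] [ 0.71959547 -0.07380227  0.227     ]
0.268127865218978 0.2701208982783823 0.20384188544836931 0.20348628174221595
yaw 9.29726185599667
yaw 9.218417699250606
yaw 9.143648634892331
yaw 8.580721736227384
[0.59761719 0.04386814 0.2195    ]
```

```bash
cat >> geo.py <<'E'
YAW=np.radians(9.2)
def Rz(a): return np.array([[np.cos(a),-np.sin(a),0],[np.sin(a),np.cos(a),0],[0,0,1]])
def boxc(c,size,cam,yaw=YAW):
    k=np.array([[i,j,l] for i in(-.5,.5) for j in(-.5,.5) for l in(-.5,.5)])*size
    p=proj(np.asarray(c)+k@Rz(yaw).T,cam).astype(np.float32)
    M=cv2.moments(cv2.convexHull(p).reshape(-1,1,2)); return np.array([M["m10"],M["m01"]])/M["m00"]
def fitbox(obs,size,c0,yaw=YAW,zfix=None):
    def f(v):
        c=v if zfix is None else np.array([v[0],v[1],zfix])
        return np.concatenate([boxc(c,size,k,yaw)-o for k,o in obs.items()])
    r=least_squares(f,c0 if zfix is None else c0[:2]); return r.x,r.fun
E
python3 - <<'E'
from geo import *
for z in (None,.233,.236):
    h,e=fitbox({"top":(341.42,231.66),"scene":(305.87,194.96)},(.034,.016,.034),np.array([.6,0,.235]),zfix=z);print("handle",z,h,e.round(2))
for z in (None,.235):
    q,e=fitbox({"top":(281.56,280.63),"scene":(390.6,205.47)},(.022,.012,.030),np.array([.5,.1,.235]),zfix=z);print("stop",q,e.round(2))
h=np.append(h,.2)[:3];q=np.append(q,.2)[:3]
d=Rz(YAW).T@(q-h);print("stop-handle in shield axes",d)
# expected rel x -0.09
c=np.array([.5976,.0439,0]);print("handle rel",Rz(YAW).T@(h-c),"stop rel",Rz(YAW).T@(q-c))
E
```

```text
handle None [ 0.60216282 -0.00492737  0.23444972] [-0.2   0.14 -0.13  0.01]
handle 0.233 [ 0.60198881 -0.00555824] [ 0.05  0.26 -0.25  0.47]
handle 0.236 [ 0.60295989 -0.00400206] [-0.58 -0.26 -0.17 -0.35]
stop [0.49062998 0.12696582 0.2335886 ] [-0.77  0.02 -0.44 -0.04]
stop [0.49121492 0.12660348] [-0.64 -0.22 -0.72 -0.63]
stop-handle in shield axes [-0.08942615  0.14679137  0.        ]
handle rel [-0.0023677 -0.0481428  0.2      ] stop rel [-0.09179384  0.09864857  0.2       ]
```

```bash
cat > h.py <<'E'
from geo import *
from cell import bot
U=np.array([-np.sin(YAW),np.cos(YAW),0]); XS=np.array([np.cos(YAW),np.sin(YAW),0])
Q=[0,-np.sin(YAW/2),np.cos(YAW/2),0]
def F(n=1): return np.mean([bot.get_force() for _ in range(n)],axis=0)
E
python3 - <<'E'
from h import *
H=np.array([.6020,-.0053,0])
bot.line_to([.225,.583,.30],max_speed=.3)
print(bot.get_clock())
bot.reach(H+[0,0,.30],Q);print(bot.get_clock(),bot.get_position(),bot.get_eef_rot())
bot.command_gripper(.05);print(bot.get_clock(),bot.get_gripper_width())
print([bot.get_force().round(2).tolist() for _ in range(4)],bot.get_clock())
c=bot.capture("scene");cv2.imwrite("pics/scene1.png",c["color"][:,:,::-1])
c=bot.capture("top");cv2.imwrite("pics/top1.png",c["color"][:,:,::-1])
a=cv2.imread("pics/scene1.png")
cv2.imwrite("pics/s1z.png",cv2.resize(a[60:260,220:440],None,fx=3,fy=3,interpolation=cv2.INTER_CUBIC))
E
```

```text
1.2083
3.6833 [ 0.60198124 -0.00448118  0.29994217] [-3.34330353e-05 -8.06696586e-02  9.96740884e-01  1.24720061e-04]
4.5833 0.05008440755569212
[[-1.42, -0.23, -0.08], [-1.42, -0.23, -0.08], [-1.42, -0.23, -0.08], [-1.42, -0.23, -0.08]] 4.5833
```

View pics/s1z.png

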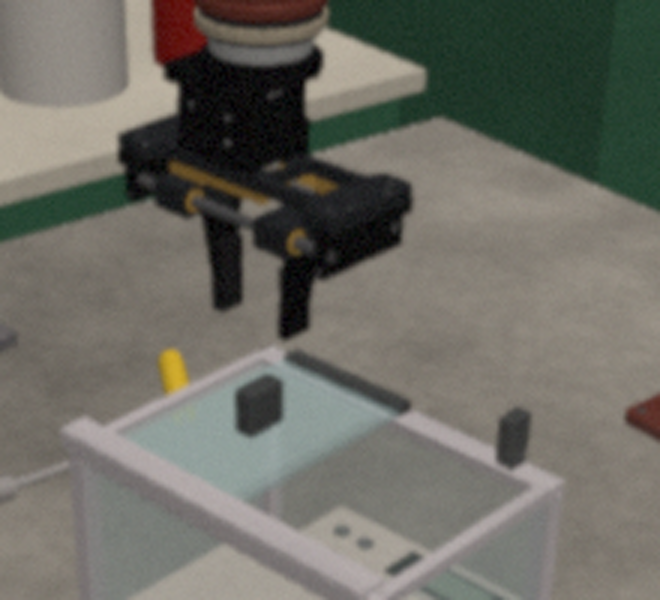

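```bash
python3 - <<'E'
from h import *
H=np.array([.6020,-.0053,0])
bot.line_to(H+[0,0,.223],max_speed=.12);print(bot.get_clock(),bot.get_position(),bot.get_force().round(2))
f=[]
for _ in range(8):
    bot.sleep(.02);f.append(bot.get_force())
print(np.array(f).round(2).tolist(),bot.get_clock())
c=bot.capture("scene");cv2.imwrite("pics/scene2.png",c["color"][:,:,::-1])
a=cv2.imread("pics/scene2.png")
cv2.imwrite("pics/s2z.png",cv2.resize(a[100:260,220:440],None,fx=3.5,fy=3.5,interpolation=cv2.INTER_CUBIC))
E
```

```text
5.475 [ 0.6024841  -0.00533712  0.22381993] [ 0.1  -1.12  0.82]
[[-0.9, 0.78, 0.47], [1.11, 0.62, -0.53], [0.12, -0.48, 0.59], [0.04, 0.1, -0.08], [0.66, -0.43, 0.14], [0.15, -0.11, 0.44], [0.55, -0.4, -0.28], [0.24, 0.24, -0.58]] 5.6083
```

View pics/s2z.png

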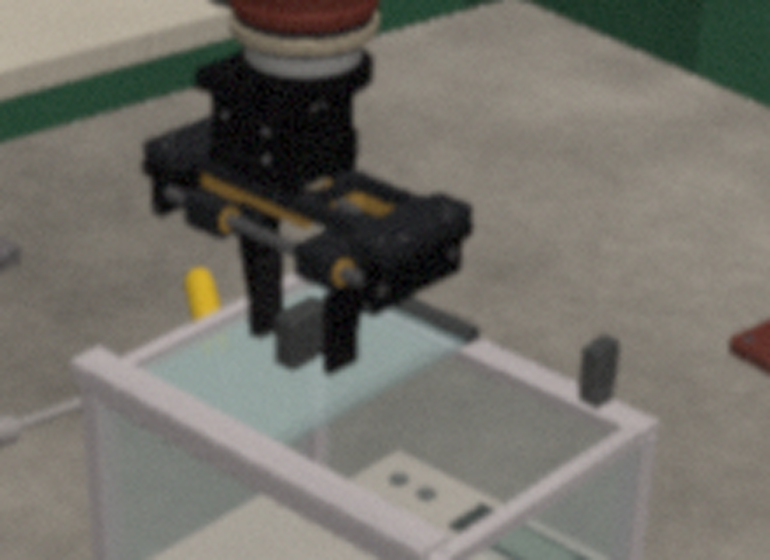

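```bash
cat > probe.py <<'E'
from h import *
import json,sys
def meas(n):
    o=[]
    for _ in range(n):
        bot.sleep(.017); o.append(-bot.get_force()@U)
    return float(np.mean(o))
def prog(P0): return float((bot.get_position()-P0)@U)
E
python3 - <<'E'
from probe import *
bot.command_gripper(.0)
print(bot.get_clock(),bot.get_gripper_width(),bot.get_position())
P0=bot.get_position();json.dump(P0.tolist(),open("P0.json","w"))
print("f0",meas(6))
L=[];s=0
# commanded frame = present position
for s in (.002,.004,.006,.0075,.009,.0105):
    t=bot.get_clock();bot.line_to(P0+U*s,max_speed=.03)
    f=meas(4);L.append((s,round(prog(P0)*1000,2),round(f,2),round(bot.get_clock()-t,3)))
    if f>3.3: break
print(*L,sep="\n");print(bot.get_force(),bot.get_gripper_width(),bot.get_position()-P0)
E
```

```text
6.3417 0.015904410824021963 [ 0.6019759  -0.00528525  0.22297961]
f0 0.3352034902195524
(0.002, 2.11, 0.03, 0.317)
(0.004, 4.22, -0.23, 0.317)
(0.006, 6.2, -0.65, 0.317)
(0.0075, 7.6, 0.08, 0.317)
(0.009, 9.13, -0.16, 0.317)
(0.0105, 10.64, 0.41, 0.317)
[-0.32025721 -0.35524445 -1.17181929] 0.01612157461949898 [-1.72693876e-03  1.05036723e-02 -3.47281844e-05]
```

```bash
python3 - <<'E'
from probe import *
c=bot.capture("scene");cv2.imwrite("pics/scene3.png",c["color"][:,:,::-1])
a=cv2.imread("pics/scene3.png")
print(blobs(a,"scene",(325,170,420,240),80))
cv2.imwrite("pics/s3z.png",cv2.resize(a[100:260,220:440],None,fx=3.5,fy=3.5,interpolation=cv2.INTER_CUBIC))
print(bot.get_clock())
E
```

```text
[(np.int32(601), (np.float64(340.0), np.float64(179.49)), [325, 170, 35, 29]), (np.int32(150), (np.float64(390.54), np.float64(205.56)), [386, 197, 10, 18])]
8.3917
```

View pics/s3z.png

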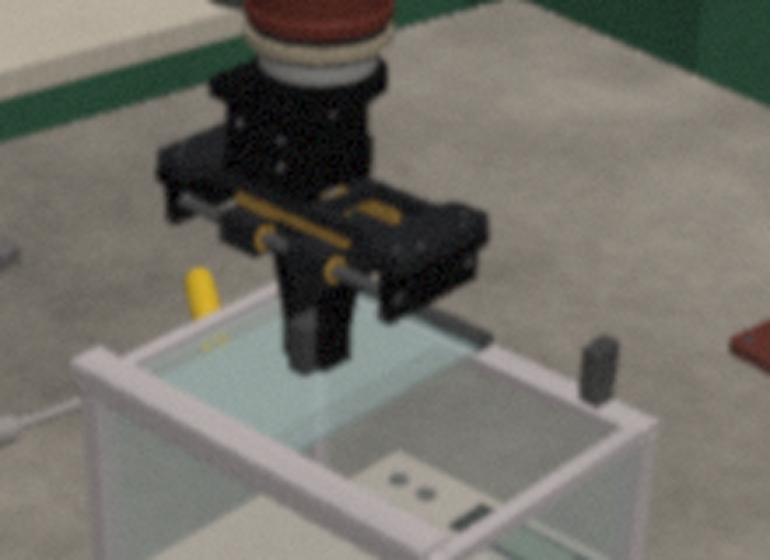

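```bash
python3 - <<'E'
from probe import *
P0=np.array(json.load(open("P0.json")));L=[];s=.0105
while s<.082:
    s+=.002
    bot.line_to(P0+U*s,max_speed=.03)
    f=meas(4);g=None
    if f>1.3:
        g=meas(8)
    L.append((round(s*1000,1),round(prog(P0)*1000,2),round(f,2),g))
    if g is not None and g>1.4: break
    if bot.get_clock()>24: break
print(*L,sep="\n");print(bot.get_clock(),bot.get_force(),bot.get_gripper_width(),bot.get_position()-P0)
E
```

```text
(12.5, 12.7, -0.07, None)
(14.5, 14.71, 0.09, None)
(16.5, 16.68, -0.62, None)
(18.5, 18.71, 0.03, None)
(20.5, 20.68, -0.04, None)
(22.5, 22.69, 0.1, None)
(24.5, 24.69, -0.37, None)
(26.5, 26.71, -0.04, None)
(28.5, 28.69, -0.3, None)
(30.5, 30.7, -0.11, None)
(32.5, 32.69, -0.15, None)
(34.5, 34.7, -0.21, None)
(36.5, 36.7, -0.35, None)
(38.5, 38.71, -0.27, None)
(40.5, 40.68, 0.3, None)
(42.5, 42.68, -0.45, None)
(44.5, 44.7, -0.48, None)
(46.5, 46.68, -0.48, None)
(48.5, 48.69, 0.31, None)
(50.5, 50.7, -0.34, None)
(52.5, 52.51, 0.49, None)
(54.5, 54.01, 3.74, 4.48304244037487)
15.4917 [ 0.24103616 -5.15982522 -0.85661333] 0.015851454107199514 [-8.64241001e-03  5.33148733e-02  2.34807048e-06]
```

```bash
python3 - <<'E'
from probe import *
P0=np.array(json.load(open("P0.json")))
bot.line_to(P0+U*.0419,max_speed=.03)
bot.sleep(.15);a=prog(P0);print("before release",a*1000,meas(4))
bot.command_gripper(.045)
pr=bot.get_position();print(prog(P0)*1000,bot.get_clock(),bot.get_gripper_width())
json.dump(a,open("rel.json","w"))
bot.line_to(pr*[1,1,0]+[0,0,.278],max_speed=.15)
S=np.array([.4903,.1262,0])
bot.line_to(S+[0,0,.278],rotation=Q,max_speed=.2)
for n in("scene","top"):
    c=bot.capture(n);cv2.imwrite(f"pics/{n}4.png",c["color"][:,:,::-1])
print(bot.get_clock(),bot.get_position())
a=cv2.imread("pics/scene4.png");print(blobs(a,"scene",(280,170,420,240),80));print(blobs(cv2.imread("pics/top4.png"),"top",(250,175,395,320),80))
cv2.imwrite("pics/s4z.png",cv2.resize(a[100:260,220:440],None,fx=3.5,fy=3.5,interpolation=cv2.INTER_CUBIC))
E
```

```text
before release 41.79419725423667 0.5911525600124051
41.92304886476726 17.075 0.045117737525160156
18.5333 [0.49101416 0.12543394 0.27776063]
[(np.int32(119), (np.float64(381.22), np.float64(175.44)), [377, 170, 10, 13]), (np.int32(210), (np.float64(405.16), np.float64(179.63)), [400, 170, 13, 23]), (np.int32(166), (np.float64(351.22), np.float64(193.55)), [330, 184, 42, 20]), (np.int32(233), (np.float64(320.84), np.float64(202.53)), [314, 193, 15, 20]), (np.int32(154), (np.float64(390.59), np.float64(205.53)), [386, 197, 11, 18])]
[(np.int32(21), (np.float64(263.24), np.float64(209.48)), [261, 208, 6, 5]), (np.int32(100), (np.float64(322.96), np.float64(234.23)), [319, 227, 9, 16]), (np.int32(2952), (np.float64(294.75), np.float64(283.25)), [250, 256, 103, 64])]
```

View pics/s4z.png

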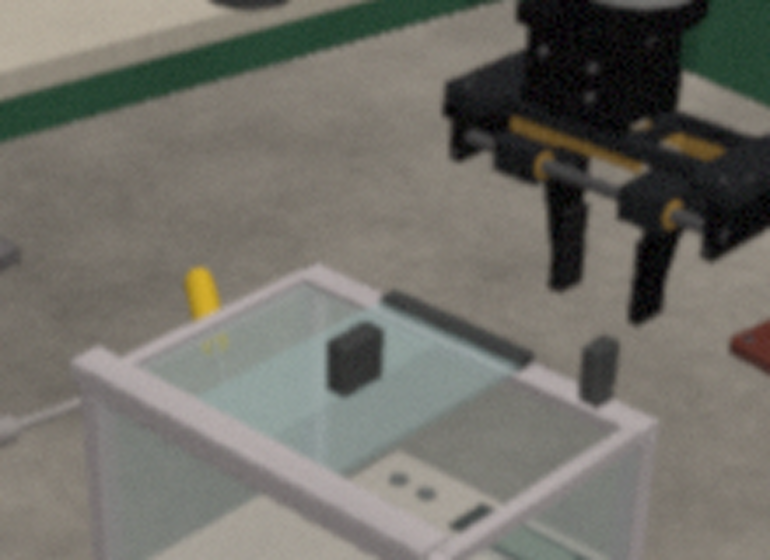

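```bash
python3 - <<'E'
from geo import *
import json
t=cv2.imread("pics/top0.png",0)
l=cv2.createLineSegmentDetector(cv2.LSD_REFINE_ADV).detect(t)[0][:,0]
for s in l:
    if np.hypot(s[2]-s[0],s[3]-s[1])<45 or not(245<s[0]<395 and 245<s[2]<395 and 170<s[1]<320 and 170<s[3]<320): continue
    a,b=at_z(s[:2],.212,"top"),at_z(s[2:],.212,"top");d=a-b
    th=np.degrees(np.arctan2(d[1],d[0]))
    print(s.round(1),"yaw",round((th+45)%90-45,2),"len",np.linalg.norm(d).round(3))
h,e=fitbox({"top":(322.96,234.23),"scene":(320.84,202.53)},(.034,.016,.034),np.array([.6,0,.235]));print(h,e.round(2))
h0=np.array([0.60216282,-0.00492737,0.23444972]);v=h-h0;print(np.linalg.norm(v[:2]),np.degrees(np.arctan2(-v[0],v[1])))
E
```

```text
[320.8 271.8 372.1 264.7] yaw 9.24 len 0.117
[369.5 271.3 308.  280.9] yaw 10.15 len 0.141
[309.4 198.1 358.2 191.4] yaw 9.23 len 0.113
[268.5 276.8 259.2 205.7] yaw 9.04 len 0.163
[283.  309.7 370.7 297.3] yaw 9.29 len 0.2
[359.2 194.6 268.2 208.6] yaw 10.15 len 0.21
[263.5 214.1 272.1 277. ] yaw 9.29 len 0.144
[383.7 269.5 372.7 191.8] yaw 9.13 len 0.179
[370.8 180.3 254.5 196.3] yaw 9.25 len 0.268
[253.7 197.9 265.7 285.6] yaw 9.4 len 0.201
[368.6 194.1 378.4 262. ] yaw 9.32 len 0.156
[373.8 263.  364.8 199.5] yaw 9.16 len 0.146
[0.59443344 0.02156675 0.21464537] [ 6.09  1.2  -4.32  4.97]
0.02759858090338684 16.26405547736524
```

```bash
python3 - <<'E'
from geo import *
U=np.array([-np.sin(YAW),np.cos(YAW),0])
h0=np.array([0.6020,-0.0053,0.2344])
for s in(0,.0418,.044):
  for c in("top","scene"): print(s,c,boxc(h0+s*U,(.034,.016,.034),c))
for c0 in ([.595,.036,.235],):
  h,e=fitbox({"top":(322.96,234.23),"scene":(320.84,202.53)},(.034,.016,.034),np.array(c0));print(h,e.round(2), (h-h0)@U)
E
```

```text
0 top [341.38027976 231.87986776]
0 scene [305.69311996 194.89199989]
0.0418 top [322.83688541 234.42869649]
0.0418 scene [320.68476217 202.25762133]
0.044 top [321.86037262 234.56289183]
0.044 scene [321.49118157 202.65382643]
[0.59538312 0.03579806 0.23382772] [-0.05  0.18 -0.24 -0.05] 0.04162730103150538
```

```bash
python3 - <<'E'
from probe import *
P0=np.array(json.load(open("P0.json")))
S=np.array([.4903,.1262,.2250])
bot.line_to(S,max_speed=.12);print(bot.get_clock(),bot.get_position(),bot.get_force().round(2))
bot.command_gripper(0.)
P1=bot.get_position();json.dump(P1.tolist(),open("P1.json","w"))
print(bot.get_clock(),bot.get_gripper_width(),prog(P0),P1, F())
c=bot.capture("scene");cv2.imwrite("pics/scene5.png",c["color"][:,:,::-1])
a=c["color"][:,:,::-1]
cv2.imwrite("pics/s5z.png",cv2.resize(a[100:260,220:440],None,fx=3.5,fy=3.5,interpolation=cv2.INTER_CUBIC))
E
```

```text
19.125 [0.49056642 0.12601227 0.22519829] [-0.08  0.7  -0.97]
19.7917 0.011672502489217827 0.14771214873434485 [0.49038949 0.12627873 0.22522146] [-0.24302276 -1.27393024  1.11005824]
```

View pics/s5z.png

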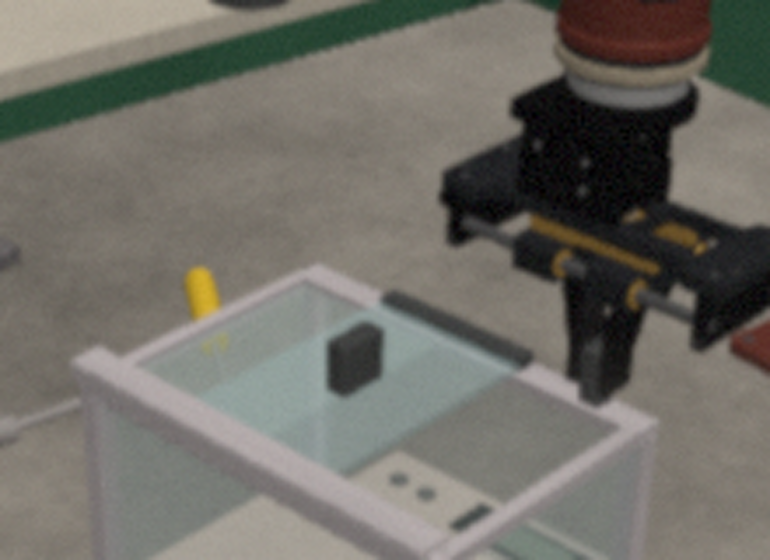

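```bash
python3 - <<'E'
from probe import *
P0=np.array(json.load(open("P0.json")));P1=np.array(json.load(open("P1.json")))
s1=float((P1-P0)@U);g=json.load(open("rel.json"))+.062;print("goal",g)
for d in (.006,.004,.0025,.0018,.0012,.0007,.0002,-.0003):
    bot.line_to(P1+U*(g+d-s1),max_speed=.06 if d==.006 else .02)
    f=meas(8);print(d*1000,"gap pred",round((prog(P0)-g)*1000,2),"lag",round((prog(P0)-g-d)*1000,2),"f",round(f,2),round(bot.get_clock(),2))
E
```

```text
goal 0.10379419725423666
6.0 gap pred 5.98 lag -0.02 f 1.2 20.76
4.0 gap pred 4.23 lag 0.23 f -0.58 21.14
2.5 gap pred 2.46 lag -0.04 f -0.68 21.52
1.8 gap pred 1.75 lag -0.05 f -0.64 21.91
1.2 gap pred 1.17 lag -0.03 f -0.98 22.29
0.7 gap pred 0.68 lag -0.02 f -0.74 22.68
0.2 gap pred 0.16 lag -0.04 f -0.67 23.06
-0.3 gap pred -0.17 lag 0.13 f -1.81 23.44
```

```bash
python3 - <<'E'
from probe import *
P1=bot.get_position()
bot.command_gripper(.035);print(bot.get_clock(),bot.get_gripper_width(),F())
bot.line_to(bot.get_position()*[1,1,0]+[0,0,.30],max_speed=.15)
bot.line_to([.36,.16,.30],max_speed=.3)
bot.sleep(.3)
for n in("scene","top"):
    c=bot.capture(n);cv2.imwrite(f"pics/{n}6.png",c["color"][:,:,::-1])
a=cv2.imread("pics/scene6.png");b=cv2.imread("pics/top6.png")
print(bot.get_clock());print(*blobs(a,"scene",(280,170,400,240),80),*blobs(b,"top",(250,175,395,320),80),sep="\n")
cv2.imwrite("pics/s6z.png",cv2.resize(a[150:250,280:420],None,fx=5,fy=5,interpolation=cv2.INTER_CUBIC))
cv2.imwrite("pics/t6z.png",cv2.resize(b[170:320,240:400],None,fx=4,fy=4,interpolation=cv2.INTER_CUBIC))
E
```

```text
24.1667 0.03494460467246054 [-0.51630995 -0.05569806  0.48619095]
25.8917
(np.int32(316), (np.float64(361.98), np.float64(195.46)), [330, 184, 49, 23])
(np.int32(235), (np.float64(320.82), np.float64(202.36)), [314, 193, 15, 20])
(np.int32(22), (np.float64(263.33), np.float64(209.54)), [261, 208, 6, 5])
(np.int32(103), (np.float64(323.02), np.float64(234.26)), [319, 227, 9, 16])
(np.int32(316), (np.float64(323.27), np.float64(274.81)), [298, 269, 55, 15])
(np.int32(202), (np.float64(318.44), np.float64(292.53)), [299, 284, 39, 18])
```

View pics/s6z.png

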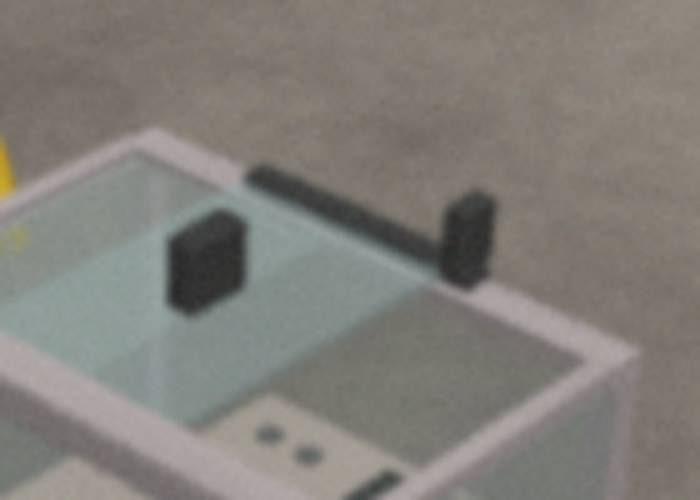

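View pics/t6z.png

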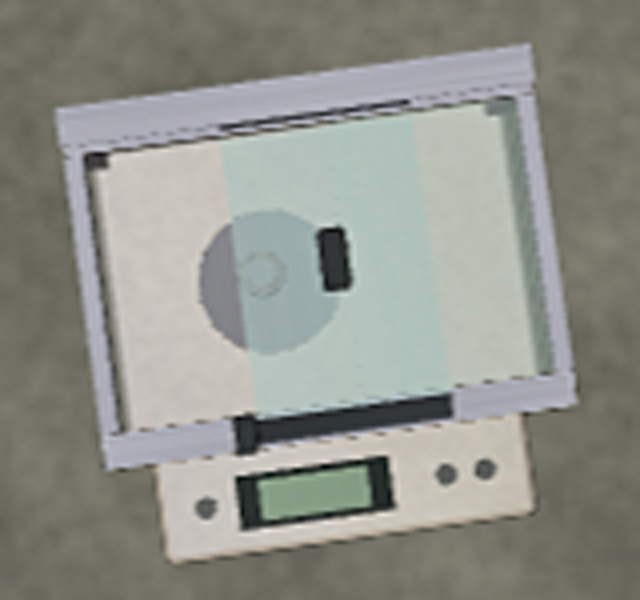

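Both views show the stop touching the end of the pane's front bar, at (470,270) in the scene crop and (248,432) in the top crop. The handle is where it was released, (323,234) in the top image. The gripper is clear of everything.

```bash
python3 -c "
from cell import bot
print(bot.hand_in(), bot.get_clock())"
```

```text
the job is handed in; nothing more can be done
the job is handed in; nothing more can be done
```

The pane is back about a centimetre from where it binds, and the stop is up against it. The job is handed in. The robot clock read about 26 s at my last check, against the 48 s limit.

- **Finding the bind:** I gripped the pane's handle and eased it towards closed in small steps. The force stayed near 0 N until about 52.5 mm, then rose to roughly 4.3 N at 54.0 mm, where I stopped. That puts the start of binding at about 52 mm from the start, give or take 0.3 mm.
- **Draw-back:** I drew the pane back to 41.8 mm, about 10 mm short of the bind, and released it there. Camera measurements after release gave 41.6 mm.
- **Stop:** I slid the stop along until I felt it touch the pane, within 0.3 mm of where I expected contact. The force there stepped from about 0.7 N to 1.8 N.
- **Last pictures:** The stop touches the end of the pane's front bar, and the pane hasn't moved since release (less than 0.2 pixel in the images). The gripper was clear of everything.

**Not confirmed:** the 1 N sliding drag did not show in the readings taken at rest, which is the main uncertainty in the binding point. I never reached for the other things on the bench, but I did not measure their positions again at the end.

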